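# Put the pH electrode and temperature probe back in their storage cups

### The arm

A 6-joint arm with a two-finger parallel gripper is mounted at the origin on the work surface. World frame = base frame: x ahead of the robot, y to its left, z up, the work surface at z = 0. Lengths are in m, angles in rad, forces in N, time in s.
With the tool pointing down it reaches from about 0.3 to 0.825 m from the base axis. Payload 5.4 kg.
Tool frame: the origin (TCP) lies between the finger pads; the fingertips stand 8 mm ahead of it and the grasp point (between the pads) lies 11 mm behind it; z points along the fingers, x is the direction in which the jaws open and shut, and the axes are right-handed (so a half turn about z gives the same grasp; the last joint's range is limited). The gripper opens to 92 mm and grips with 3 to 60 N. Pads are 20 mm wide; open, the fingers measure 128 mm over their backs; the gripper's body (75 mm by 189 mm) begins 69 mm behind the grasp point.
Start: joints at [-1.516, 0.158, 1.597, -0, 1.386, -0.21], TCP at [0.15, -0.555, 0.223] pointing down, gripper open.
Joint ranges: [-2.91, 2.91], [-0.94, 2.29], [0.18, 2.7], [-1.29, 4.43], [0.17, 2.64], [-3, 3]. Speed limits (rad/s): [2.57, 2.57, 3.14, 3.14, 3.14, 3.14].

### API

Orientations are given as a 3x3 rotation matrix whose columns are the frame's x, y, z axes.
In Python, from rig import robot gives the robot as it stands.
- The arm moves only by the shell command python3 -m crank 'ROWS' [FORCE]. ROWS is JSON, a list of rows, each an object with "jaw": the closure, from 0 (fully open) to 1 (shut); "linear": the shift along the tool's x, y, z in mm, a list of three; "yaw": the turn about the tool's z in degrees. A call has 1 to 5 rows; each row is the pose to reach, as a shift and turn from the pose measured when the call began, along the tool's axes at that moment; what a row does not reach only later rows make up. A row lasts 1/10 s, in which the tool goes at most 50 mm and 8.59 degrees, less where a joint would pass 70% of its speed; a pose out of reach is approached as far as the arm can. A call with a gripper value outside its range is refused whole. The fingers move at their own pace and stop on an object; FORCE is the grip in N (left out, the last holds). Time passes only in rows, so rows that repeat a pose let the fingers close. It gives the time, the measured TCP pose, the force and the opening at its end, in the units of the state.
- robot.sense(): the state, without advancing time (a new reading comes with each control period).
- robot.snapshot(name): name is "side" or "top"; returns a dict with "img" (480x640x3 uint8, red, green, blue), "fx", "fy", "cx", "cy" (pixels), "k1" (the pictures are not rectified: a ray, as slopes to the right and down, at radius r is drawn at 1 + k1 r^2 times it, then the intrinsics apply), "camera_from_world" (4x4, takes a point from world to camera coordinates). Camera axes: x right, y down, z forward; pixel columns grow to the right and rows downward; lengths in m; the calibration is good to about 2 mm. A picture is of the moment at which its call begins. There is no depth.
- robot.hand_in(): hands the job in, once; it reports no verdict.
Trained networks look in the newest picture that a camera, given by its name, has taken for a name from the list of things; names that differ only in an ending like _2 or _b are one class to them, and where a whole thing is asked for, a point or a joint stands for the part that bears it (a point fixed in the world has none). Each returns a list of dicts, best first, with "p" (0 to 1); they miss things now and then, are a little off and sometimes report something else, mostly with a low value. They report only what shows in the picture. A call takes as long as a camera call. They do not tell look-alikes from the thing itself.
- robot.silhouettes(camera, label): "mask" (480x640 bool, what is visible of it) and "location" ([column, row] in pixels, amid what is visible of it).
- robot.landmark_of(camera, label): "location" ([column, row] in pixels: a listed point, or the origin of a listed thing).
The state is a dict: "t": time; "joint_positions": joint angles; "joint_velocities": joint speeds; "joint_torque": joint torques, N m; "ee_pos": TCP position; "eef_rot": TCP orientation; "contact_force": force on the tool from outside, world axes, zero at the start; "ft_torque": the same for the moment, N m; "grip_width": finger opening in m.
Only numpy, scipy, OpenCV 4.12 (cv2) and the standard library are available. Lean on these libraries where they do the work, as an engineer would, in place of code of your own. Each camera call takes 0.05 s, during which the arm holds its last target.

### The job

The check of the dissolution medium is finished and both probes were left leaning in their beakers: first stand the pH electrode upright, bulb down and fully home, in the blue-collared cup of the probe stand, because it must not dry out, then stand the white temperature probe the same way in the orange-collared cup. Lower both gently, never drop them or press hard, since the electrode's bulb is thin glass. Leave the empty beakers standing about where they are and do not disturb the bottles.

Things in the scene. Friction and masses are not known exactly. Their poses are not given: they have to be found in the camera images.
- electrode: pH electrode, no cable, 172 mm long, 60 g (+-30 %): blue 12 mm shaft, round glass bulb at the lower end, black 17 mm head (z = 112 to 157 mm, grip here) with blue rings, brass plug 11 mm wide on top. Origin at the bulb's tip; +z along the shaft to the head. Starts leaning 33 degrees in beaker_ph: bulb in the floor corner opposite the pouring lip, shaft resting in the lip.
- electrode_head (a point): middle of the electrode's head, 135 mm from the bulb's tip along its +z
- temp_probe: temperature probe, no cable, 172 mm long, 55 g (+-30 %): 6 mm stainless sheath with round tip, white 18 mm handle (z = 115 to 162 mm, grip here) with two orange rings, steel plug 11 mm wide on top. Origin at the sheath's tip; +z towards the handle. Starts leaning 36 degrees from vertical in beaker_temp in the same way.
- temp_head (a point): middle of the temperature probe's handle, 137 mm from its tip along its +z
- beaker_ph: clear glass beaker, empty, loose, 160 g, 70 mm across, 95 mm high, wall 2.5 mm, floor 3 mm; the pouring lip on its -x side is a gap 15 mm wide in the rim, 87 mm high. Origin at the centre of its underside, z up. It holds the pH electrode and stands left or right of the stand.
- beaker_temp: a second, identical glass beaker; it holds the temperature probe
- stand: probe stand, fixed: grey base 90 mm (x) by 200 mm (y) by 14 mm high, with two white upright cups 110 mm apart, their mouths 104 mm above the bench. Origin at the centre of its underside, z up; blue-collared cup at y = +55 mm, orange-collared cup at y = -55 mm.
- ph_cup_floor (a point): centre of the inner floor of the blue-collared cup for the pH electrode, 19 mm above the bench: round bore 20 mm across and 85 mm deep, flaring to about 30 mm in the top 8 mm
- ph_cup_mouth (a point): centre of that cup's mouth, 104 mm above the bench, outer rim 40 mm across
- temp_cup_floor (a point): centre of the inner floor of the orange-collared cup for the temperature probe, 19 mm above the bench: round bore 15 mm across and 85 mm deep, flaring to about 25 mm in the top 8 mm
- temp_cup_mouth (a point): centre of that cup's mouth, 104 mm above the bench, outer rim 35 mm across
- wash_bottle: loose white wash bottle with blue cap, 66 mm across, 184 mm high, on the right, nearer the robot than the beakers; origin at the centre of its underside. Leave alone.
- buffer_yellow: loose small white bottle with yellow label, 48 mm across, 105 mm high, beyond one of the beakers; origin under its centre. Leave alone.
- buffer_green: the same with green label, beyond the other beaker. Leave alone.
There are look-alikes about, which are no part of the job. What is shaped like the temp_probe but red is not meant.

How it is judged:
On the way, in this order (a step that is already met when the one before it is completed fails the run):
1. the pH electrode stands in the blue-collared cup, let go and at rest (distance between electrode and ph_cup_floor below 0.012 m and angle between electrode's own z axis and vertical below 0.15 rad and linear speed of electrode below 0.02 m/s and contact force between the fingers and electrode below 0.1 N), for 0.3 s.
2. the temperature probe stands in the orange-collared cup, let go and at rest (distance between temp_probe and temp_cup_floor below 0.012 m and angle between temp_probe's own z axis and vertical below 0.15 rad and linear speed of temp_probe below 0.02 m/s and contact force between the fingers and temp_probe below 0.1 N), for 0.3 s.
At the end, for the whole second after the job is handed in: Electrode in the blue-collared cup and temperature probe in the orange-collared cup, both let go and at rest (under 20 mm/s), each tip within 12 mm of the centre of its cup's floor, each within 8.5 degrees of upright; both beakers stand within 5.7 degrees of upright (all of step 1 and all of step 2 and angle between each of beaker_ph, beaker_temp's own z axis and vertical below 0.1 rad); the robot touches nothing.
It fails at once if a probe is dropped (moves faster than 0.6 m/s while the fingers do not touch it) ((linear speed of electrode above 0.6 m/s and contact force between the fingers and electrode below 0.05 N) or (linear speed of temp_probe above 0.6 m/s and contact force between the fingers and temp_probe below 0.05 N)).
It fails at once if a probe is pressed with more than 40 N against the stand, or the electrode against its beaker (contact force between any of electrode, temp_probe and stand above 40 N or contact force between electrode and beaker_ph above 40 N).
It fails at once if a beaker is tipped by more than 20 degrees or moved by more than 60 mm (angle between any of beaker_ph, beaker_temp's own z axis and vertical above 0.35 rad or distance of any of beaker_ph, beaker_temp from where it was at the start of the episode above 0.06 m).
It fails at once if a bottle is moved by more than 30 mm or tipped over (distance of any of wash_bottle, buffer_yellow, buffer_green from where it was at the start of the episode above 0.03 m or angle between any of wash_bottle, buffer_yellow, buffer_green's own z axis and vertical above 0.35 rad).
It also fails if it takes over 72 s, if anything falls off the work surface, if the arm or the gripper's body presses on something with over 40 N, if the wrist force passes 120 N, or if a joint passes its speed limit or range.

## Working session

There is one attempt and no reset: what is moved stays moved. The work goes in short steps, Python scripts to look and compute and a shell command to move; the robot and the scene stay as the last step left them, time stands still between calls to the robot, and variables do not carry over. Pictures are saved under pics/ and viewed, and the job is handed in when it is done.

```bash
ls; mkdir -p pics; python3 - <<'E'
from rig import robot
import cv2
s=robot.sense(); print(s)
for n in("side","top"):
    r=robot.snapshot(n); cv2.imwrite(f"pics/{n}0.png",r["img"][...,::-1])
    print(n,{k:v for k,v in r.items() if k!="img"})
    for l in["electrode","electrode_head","temp_probe","temp_head","beaker_ph","beaker_temp","stand","ph_cup_mouth","temp_cup_mouth","wash_bottle","buffer_yellow","buffer_green"]:
        print(l,[(d["location"],round(d["p"],2)) for d in robot.landmark_of(n,l)])
E
```

```text
pics
{'t': 0.0, 'joint_positions': array([-1.51609788e+00,  1.59038140e-01,  1.59821748e+00, -3.67535323e-05,
        1.38618461e+00, -2.10103940e-01]), 'joint_velocities': array([ 0.0003185 , -0.00037123,  0.0002645 , -0.00138755, -0.00107621,
        0.00025265]), 'joint_torque': array([ 2.68415115e-04, -3.85563540e+01, -3.22108948e+01,  7.02084973e-02,
        3.79168941e-02, -1.19603988e-04]), 'ee_pos': array([ 0.15042053, -0.55434897,  0.22163242]), 'eef_rot': array([[ 2.61724970e-01, -9.65142488e-01, -1.37083952e-04],
       [-9.65140792e-01, -2.61724772e-01,  1.84283445e-03],
       [-1.81447609e-03, -3.50010476e-04, -9.99998293e-01]]), 'contact_force': array([-0.81617565, -0.48741347,  0.13169639]), 'ft_torque': array([0.04987916, 0.03994454, 0.00885745]), 'grip_width': 0.09171164534555781}
side {'fx': 579.456308152047, 'fy': 579.456308152047, 'cx': 321.0936840303041, 'cy': 234.1063410002275, 'k1': -0.01673935697058658, 'camera_from_world': array([[ 0.98160579, -0.19012217, -0.0174252 , -0.53045416],
       [-0.15822802, -0.75905648, -0.63150388,  0.1469182 ],
       [ 0.1068
[... 982 characters left out ...]
847e-02, -9.97747936e-01,
         1.07313889e+00],
       [ 0.00000000e+00,  0.00000000e+00,  0.00000000e+00,
         1.00000000e+00]])}
electrode [([204.9, 267.0], 0.85)]
electrode_head [([165.2, 236.4], 0.94)]
temp_probe [([368.8, 310.1], 0.67), ([447.9, 279.5], 0.58)]
temp_head [([478.2, 242.8], 0.78), ([419.2, 351.6], 0.78)]
beaker_ph [([193.8, 255.2], 0.62), ([212.7, 154.6], 0.3)]
beaker_temp [([455.3, 267.7], 0.97)]
stand [([307.0, 216.9], 0.63), ([164.3, 235.5], 0.22)]
ph_cup_mouth [([281.5, 218.0], 0.57)]
temp_cup_mouth [([332.0, 206.2], 0.81), ([306.9, 215.6], 0.35)]
wash_bottle [([477.5, 325.1], 0.89), ([455.2, 267.6], 0.28)]
buffer_yellow []
buffer_green [([447.9, 167.8], 0.89)]
```

View pics/side0.png

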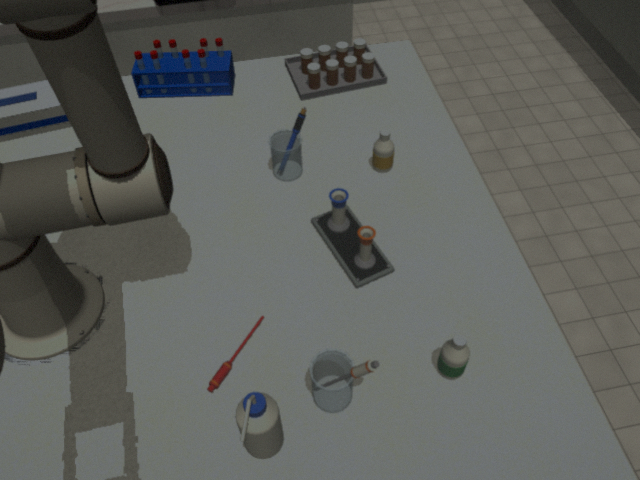

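View pics/top0.png

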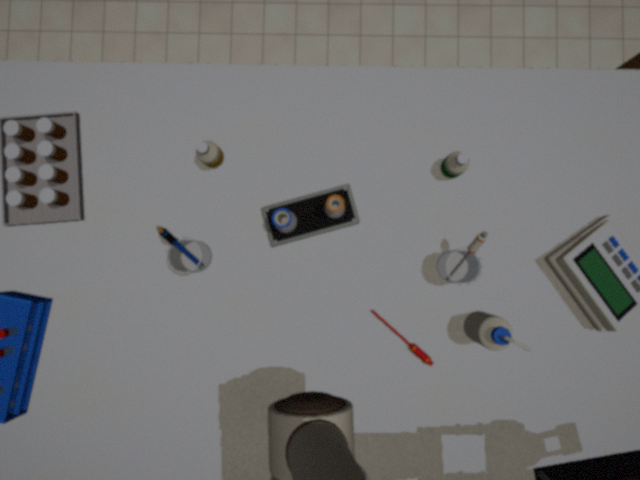

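The tips and heads are visible in both views. The pH electrode is at left in the top view, with its black head at (165,236). The temp-probe candidates there are white (478,242) in the beaker and red (419,351) on the bench. The white one fits the description. I'll zoom in to confirm, then triangulate.

```bash
cat > h.py <<'E'
import numpy as np, cv2
from scipy.optimize import least_squares
from rig import robot
C={"side":dict(f=579.456308152047,cx=321.0936840303041,cy=234.1063410002275,k=-0.01673935697058658,T=np.array([[ 0.98160579,-0.19012217,-0.0174252,-0.53045416],[-0.15822802,-0.75905648,-0.63150388,0.1469182],[0.10683618,0.62264502,-0.77517689,1.12467825]])),
"top":dict(f=506.6498854225115,cx=318.96763706125535,cy=231.12016047804565,k=0.00237505379495198,T=np.array([[2.31470055e-02,-9.99547998e-01,-1.91837166e-02,-1.49579496e-04],[-9.97692659e-01,-2.18704846e-02,-6.42731743e-02,5.74925127e-01],[6.38245656e-02,2.06271847e-02,-9.97747936e-01,1.07313889e+00]]))}
def proj(n,P):
    c=C[n];q=c["T"][:,:3]@np.asarray(P,float)+c["T"][:,3];s=q[:2]/q[2];s=s*(1+c["k"]*(s@s));return c["f"]*s+[c["cx"],c["cy"]]
def tri(ps,pt):
    r=least_squares(lambda P:np.r_[proj("side",P)-ps,proj("top",P)-pt],[.5,0,.1]);return r.x,np.sqrt(np.mean(r.fun**2))
def onz(n,px,z):
    r=least_squares(lambda a:proj(n,[a[0],a[1],z])-px,[.5,0]);return r.x
def axis_px(n,label,near):
    ms=robot.silhouettes(n,label)
    ms=[m for m in ms if np.hypot(*(np.array(m["location"])-near))<50]
    if not ms: return None
    m=ms[0]["mask"];ys,xs=np.nonzero(m);p=np.c_[xs,ys].astype(float);c=p.mean(0)
    d=np.linalg.svd(p-c,full_matrices=False)[2][0];t=(p-c)@d
    return c,d,c+d*t.min(),c+d*t.max(),len(p)
E
python3 - <<'E'
from h import *
for n,b in(("side",[(270,95),(300,340)]),("top",[(145,210),(420,220)])):
    im=cv2.imread(f"pics/{n}0.png")
    o=np.hstack([cv2.resize(im[y:y+80,x:x+90],None,fx=4.4,fy=4.4,interpolation=2) for x,y in b]); cv2.imwrite(f"pics/crop_{n}0.png",o)
E
cd pics; python3 -c "
import cv2,numpy as np
a=np.vstack([cv2.imread('crop_side0.png'),cv2.imread('crop_top0.png')]);cv2.imwrite('crop0.png',cv2.resize(a,(660,586)))"
cd ..; python3 - <<'E'
from h import *
robot.snapshot("side");robot.snapshot("top")
for l,ns,nt in(("electrode",(292,145),(180,248)),("temp_probe",(345,378),(467,257))):
    for n,near in(("side",ns),("top",nt)):
        a=axis_px(n,l,near); print(l,n,[np.round(x,2) for x in a] if a else None)
print("ehead",tri((298.4,123.2),(165.2,236.4)))
print("thead",tri((357.7,366.9),(478.2,242.8)))
print("phm",tri((339.2,198.1),(281.5,218.0)),onz("side",(339.2,198.1),.104),onz("top",(281.5,218.),.104))
print("tm",tri((363.8,228.7),(332,206.2)),onz("side",(363.8,228.7),.104),onz("top",(332,206.2),.104))
print("st",onz("side",(348.2,248),0),onz("top",(307,216.9),0))
print("bt",onz("side",(336.7,393.6),0),onz("top",(455.3,267.7),0))
print("bp",onz("top",(193.8,255.2),0)); print("wash",onz("top",(477.5,325.1),0),onz("side",(264.9,436.9),0))
for n in("side","top"):
  for l in("beaker_ph","beaker_temp"):
    for m in robot.silhouettes(n,l):
        ys,xs=np.nonzero(m["mask"]);print(n,l,round(m["p"],2),xs.min(),xs.max(),ys.min(),ys.max())
E
```

```text
electrode side [array([297.45, 127.08]), array([-0.37,  0.93]), array([304.27, 109.71]), array([289.21, 148.08]), np.int64(232)]
electrode top [array([174.85, 243.27]), array([0.75, 0.66]), array([157.25, 227.71]), array([196.01, 261.98]), np.int64(329)]
temp_probe side [array([358.  , 370.87]), array([-0.93,  0.38]), array([379.09, 362.22]), array([323.42, 385.04]), np.int64(438)]
temp_probe top [array([472.45, 248.24]), array([-0.65,  0.76]), array([486.28, 232.24]), array([449.6 , 274.65]), np.int64(323)]
ehead (array([0.55184127, 0.3164701 , 0.10745814]), np.float64(0.011637770877965347))
thead (array([ 0.54684684, -0.29630547,  0.12475067]), np.float64(1.7792926942757312))
phm (array([0.59546475, 0.08715419, 0.09370471]), np.float64(0.24777120733320307)) [0.59411501 0.07782429] [0.5938544  0.08626053]
tm (array([ 0.62052228, -0.01396115,  0.10988306]), np.float64(0.5660867305629841)) [ 0.62339354 -0.00933702] [ 0.61958157 -0.01375396]
st [0.60367201 0.02956925] [0.60667564 0.04019418]
bt [ 0.51402241 -0.27884764] [ 0.50294626 -0.28440766]
bp [0.51700409 0.28663702]
wash [ 0.3808465 -0.3326249] [ 0.38147533 -0.32965172]
side beaker_ph 0.78 269 302 129 181
side beaker_ph 0.57 324 378 360 385
side beaker_temp 0.97 310 354 349 412
top beaker_ph 0.83 165 211 238 273
top beaker_temp 0.89 436 483 249 286
```

View pics/crop0.png

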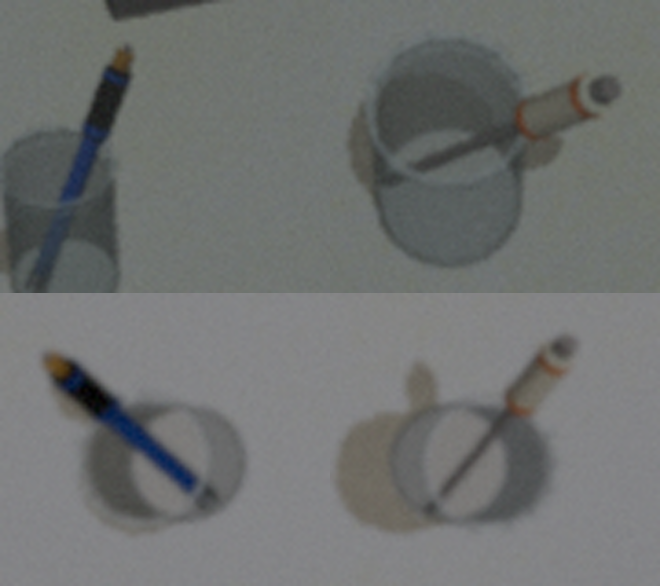

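```bash
python3 - <<'E'
from h import *
def fit(tt,et,es,hh,hs,zh,lean,tz,side_tip=None,beak=None):
    def mk(p):
        d=np.array([np.sin(p[3])*np.cos(p[2]),np.sin(p[3])*np.sin(p[2]),np.cos(p[3])]);return np.array([p[0],p[1],tz]),d
    def res(p):
        t,d=mk(p);r=[proj("top",t)-tt,proj("top",t+.172*d)-et,proj("side",t+.172*d)-es,proj("top",t+zh*d)-hh]
        if hs is not None:r.append(proj("side",t+zh*d)-hs)
        if side_tip is not None:r.append(proj("side",t)-side_tip)
        return np.r_[np.concatenate(r),(p[3]-lean)*120]
    t0=onz("top",tt,tz);h0=onz("top",hh,.115)
    s=least_squares(res,[*t0,np.arctan2(*(h0-t0)[::-1]),lean],loss="soft_l1")
    t,d=mk(s.x);print("tip",t,"az",np.degrees(s.x[2]),"lean",np.degrees(s.x[3]),"head",t+zh*d,"top",t+.172*d,"res",s.fun.round(1))
fit((203.5,266.5),(157.3,227.7),(304.3,109.7),(165.2,236.4),(298.4,123.2),.135,np.radians(33),.004)
fit((447.9,279.5),(486.3,232.2),(379.1,362.2),(478.2,242.8),(357.7,366.9),.137,np.radians(36),.0036,(310.9,393.5))
E
```

```text
tip [0.49209011 0.26309094 0.004     ] az 36.922774153564504 lean 33.04633097415316 head [0.55094356 0.30731595 0.11716103] top [0.56707377 0.31943688 0.14817554] res [ 0.1  0.3 -0.2 -0.4 -0.1 -2.8  3.   0.3  0.1 -0.7  0.1]
tip [ 0.47579467 -0.27066964  0.0036    ] az -19.028936558437493 lean 36.00480982377996 head [ 0.5519296  -0.29692801  0.11442857] top [ 0.57138012 -0.30363635  0.14274244] res [ 1.3  0.7 -1.8  0.1 -2.   0.5 -1.7  0.3  5.2  2.5  3.3 -1.   0. ]
```

```bash
python3 - <<'E'
from h import *
def fit(name,obs,lean,tz):
    def mk(p):
        d=np.array([np.sin(p[3])*np.cos(p[2]),np.sin(p[3])*np.sin(p[2]),np.cos(p[3])]);return np.array([p[0],p[1],tz]),d
    def res(p):
        t,d=mk(p);return np.r_[np.concatenate([proj(n,t+z*d)-px for n,z,px in obs]),(p[3]-lean)*120]
    t0=onz("top",obs[0][2],tz)
    best=min((least_squares(res,[*t0,a,lean],loss="soft_l1") for a in(-.7,0,.7)),key=lambda s:s.cost)
    t,d=mk(best.x);print(name,"tip",t.round(4),"az",np.degrees(best.x[2]),"lean",np.degrees(best.x[3]),"res",best.fun.round(1))
    return t,d
E_=fit("e",[("top",0,(202.5,266.3)),("top",.172,(157.8,227.8)),("top",.135,(166.3,236.2)),("side",.172,(304,108.8)),("side",.135,(299.4,123.6))],np.radians(33),.004)
T_=fit("t",[("top",0,(447.6,279.4)),("top",.172,(484.8,233.5)),("top",.1385,(476,245.3)),("side",.172,(376,363.3)),("side",.1385,(362.2,369.5))],np.radians(36),.0036)
out=[]
for n in("side","top"):
  im=cv2.imread(f"pics/{n}0.png");im=cv2.convertScaleAbs(im,alpha=1.6);row=[]
  for (t,d),R in((E_,.0085),(T_,.009)):
    c=proj(n,t+.09*d);x,y=(c-[42,36]).astype(int);k=cv2.resize(im[y:y+72,x:x+84],None,fx=4.7,fy=4.05*4.7/4.05,interpolation=2)
    w=np.cross(d,np.array([t[0]-.5,t[1],-1.1]));
    for z,col in((0,(0,0,255)),(.112,(0,255,0)),(.135,(0,255,255)),(.16,(0,255,0)),(.172,(255,0,255))):
        q=(proj(n,t+z*d)-[x,y]+.5)*4.7;cv2.circle(k,tuple(int(v) for v in q),3,col,1)
    # beaker rim
    c0=t.copy();c0[2]=0;a=d.copy();a[2]=0;a/=np.linalg.norm(a);c0=c0+.0275*a
    for z in(0.,.095):
      pts=[((proj(n,c0+[.035*np.cos(u),.035*np.sin(u),z])-[x,y]+.5)*4.7).astype(int) for u in np.linspace(0,6.28,60)]
      cv2.polylines(k,[np.array(pts)],True,(255,200,0),1)
    print(n,"beaker c",c0.round(4));row.append(k)
  out.append(np.hstack(row))
o=np.vstack(out);print(o.shape);cv2.imwrite("pics/ov1.png",cv2.resize(o,(790,int(o.shape[0]*790/o.shape[1])))[:600])
E
```

```text
e tip [0.4916 0.2645 0.004 ] az 35.515461491712 lean 32.94556754966712 res [ 0.5  0.7 -0.4 -0.9  2.   0.3  0.5 -1.8 -0.7 -1.1 -0.1]
t tip [ 0.4754 -0.2666  0.0036] az -21.914548847957086 lean 35.93487636115108 res [-0.3  0.9  0.   0.1  0.7 -1.6 -0.3  0.   0.1 -0.3 -0.1]
side beaker c [0.514  0.2804 0.    ]
side beaker c [ 0.5009 -0.2769  0.    ]
top beaker c [0.514  0.2804 0.    ]
top beaker c [ 0.5009 -0.2769  0.    ]
(676, 790, 3)
```

View pics/ov1.png

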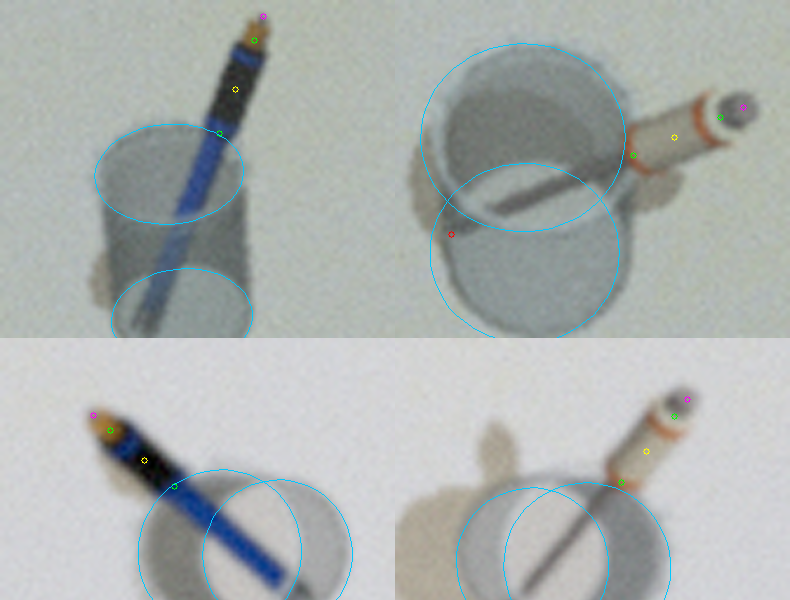

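The enlarged crop confirms both targets: the black and blue electrode in the left beaker, and the white probe with orange rings in the right one. The fit to both is within about 2 mm. Next I move over the electrode head.

```bash
cat >> h.py <<'E'
def to(P,xang=None):
    """tool-frame shift (mm) that takes TCP to world P, and yaw (deg) that puts tool x at world angle xang"""
    s=robot.sense();R=s["eef_rot"];d=R.T@(np.asarray(P)-s["ee_pos"])*1000
    a=np.degrees(np.arctan2(R[1,0],R[0,0]));y=None if xang is None else -((xang-a+180)%360-180)
    print("t",s["t"],"tcp",s["ee_pos"].round(4),"shift",d.round(1),"xang",round(a,2),"yaw",None if y is None else round(y,2),"F",s["contact_force"].round(2),"w",round(s["grip_width"],4),"j",s["joint_positions"].round(2),"tilt",R[:2,2].round(4))
E
python3 -m crank '[{"jaw":0,"linear":[-20,-17,-40],"yaw":0},{"jaw":0,"linear":[-50,-42,-70],"yaw":-4},{"jaw":0,"linear":[-87,-73,-75],"yaw":-10},{"jaw":0,"linear":[-124,-104,-75],"yaw":-16},{"jaw":0,"linear":[-161,-136,-75],"yaw":-20.3}]' 3
python3 -m crank '[{"jaw":0,"linear":[-36,-31,0],"yaw":0},{"jaw":0,"linear":[-72,-62,0],"yaw":0},{"jaw":0,"linear":[-108,-93,0],"yaw":0},{"jaw":0,"linear":[-144,-124,0],"yaw":0},{"jaw":0,"linear":[-144,-124,0],"yaw":0}]'
python3 - <<'E'
from h import *
to([.5527,.3081,.27],-54.5)
E
```

```text
t: 2.3
ee_pos: [0.24, -0.3625, 0.2981]
eef_rot: [[0.583, -0.813, 0.001], [-0.813, -0.583, -0.001], [0.001, 0.0, -1.0]]
contact_force: [-0.0, 0.3, -0.2]
grip_width: 0.0921
t: 2.8
ee_pos: [0.2575, -0.1698, 0.2984]
eef_rot: [[0.587, -0.809, 0.003], [-0.809, -0.587, -0.003], [0.004, -0.001, -1.0]]
contact_force: [0.4, -0.0, -0.6]
grip_width: 0.0918
t 2.8 tcp [ 0.2575 -0.1698  0.2984] shift [-213.7 -519.5   28. ] xang -54.05 yaw 0.45 F [ 0.38 -0.04 -0.57] w 0.0918 j [-0.98 -0.67  2.12  0.    1.68 -0.04] tilt [ 0.0028 -0.0027]
```

```bash

python3 -m crank '[{"jaw":0,"linear":[-18,-43,0],"yaw":0.4},{"jaw":0,"linear":[-36,-87,0],"yaw":0.4},{"jaw":0,"linear":[-54,-131,0],"yaw":0.4},{"jaw":0,"linear":[-72,-175,0],"yaw":0.4},{"jaw":0,"linear":[-90,-219,5],"yaw":0.4}]'
python3 -m crank '[{"jaw":0,"linear":[-18,-44,0],"yaw":0},{"jaw":0,"linear":[-36,-88,0],"yaw":0},{"jaw":0,"linear":[-54,-132,10],"yaw":0},{"jaw":0,"linear":[-72,-176,15],"yaw":0},{"jaw":0,"linear":[-90,-220,20],"yaw":0}]'
python3 - <<'E'
from h import *
to([.5527,.3081,.18],-54.5)
E
```

```text
t: 3.3
ee_pos: [0.3835, 0.0329, 0.294]
eef_rot: [[0.581, -0.814, 0.006], [-0.814, -0.581, -0.004], [0.006, -0.002, -1.0]]
contact_force: [0.3, -2.1, 1.0]
grip_width: 0.0919
t: 3.8
ee_pos: [0.5117, 0.2354, 0.273]
eef_rot: [[0.581, -0.814, 0.005], [-0.814, -0.581, -0.004], [0.007, -0.002, -1.0]]
contact_force: [-0.0, -1.2, 1.5]
grip_width: 0.0918
t 3.8 tcp [0.5117 0.2354 0.273 ] shift [-35.9 -75.5  93. ] xang -54.46 yaw 0.04 F [-0.03 -1.17  1.5 ] w 0.0918 j [ 0.22  0.1   1.57 -0.01  1.48  1.17] tilt [ 0.0054 -0.0043]
```

```bash

python3 -m crank '[{"jaw":0,"linear":[-18,-38,10],"yaw":0},{"jaw":0,"linear":[-36,-75,25],"yaw":0},{"jaw":0,"linear":[-36,-75,60],"yaw":0},{"jaw":0,"linear":[-36,-75,90],"yaw":0},{"jaw":0,"linear":[-36,-75,93],"yaw":0}]'
python3 - <<'E'
from h import *
to([.5527,.3081,.109],-54.5)
for n in("side","top"):
    r=robot.snapshot(n)["img"][...,::-1];c=proj(n,[.53,.29,.1]).astype(int);x,y=np.maximum(c-[70,60],0)
    cv2.imwrite(f"pics/a_{n}.png",cv2.convertScaleAbs(cv2.resize(r[y:y+120,x:x+140],None,fx=5,fy=5),alpha=1.5)[:600,:390 if n=="x" else 700]);print(x,y)
E
python3 -c "
import cv2,numpy as np
a=np.hstack([cv2.resize(cv2.imread('pics/a_%s.png'%n),(400,343)) for n in('side','top')]);cv2.imwrite('pics/a.png',a)"
```

```text
t: 4.3
ee_pos: [0.5499, 0.3066, 0.1741]
eef_rot: [[0.581, -0.814, -0.004], [-0.814, -0.581, -0.008], [0.004, 0.007, -1.0]]
contact_force: [-0.8, -0.9, -0.3]
grip_width: 0.0918
t 4.3 tcp [0.5499 0.3066 0.1741] shift [ 0.2 -3.6 65.1] xang -54.46 yaw 0.04 F [-0.84 -0.92 -0.3 ] w 0.0918 j [ 0.32  0.34  1.48 -0.01  1.33  1.27] tilt [-0.0037 -0.0076]
220 74
109 187
```

View pics/a.png

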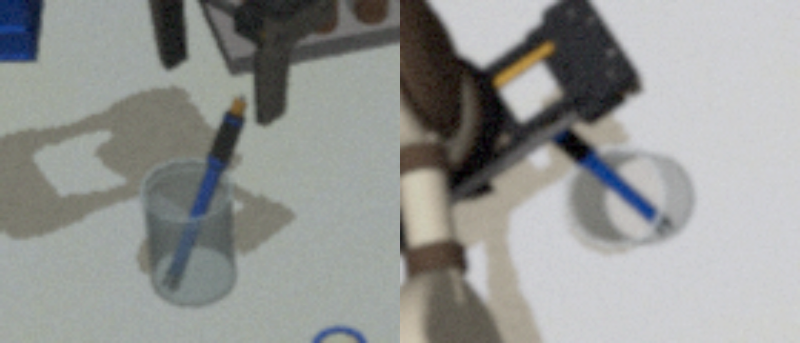

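The side view shows the head centred between the open fingers, and the beaker is undisturbed. I'll descend and close lightly.

```bash

python3 -m crank '[{"jaw":0,"linear":[0,-4,30],"yaw":0},{"jaw":0,"linear":[0,-4,55],"yaw":0},{"jaw":0,"linear":[0,-4,65],"yaw":0},{"jaw":0.4,"linear":[0,-4,65],"yaw":0},{"jaw":0.6,"linear":[0,-4,65],"yaw":0}]' 4
python3 -m crank '[{"jaw":0.72,"linear":[0,0,0],"yaw":0},{"jaw":0.78,"linear":[0,0,0],"yaw":0},{"jaw":0.85,"linear":[0,0,0],"yaw":0},{"jaw":1,"linear":[0,0,0],"yaw":0},{"jaw":1,"linear":[0,0,0],"yaw":0}]' 4
python3 - <<'E'
from h import *
to([.5527,.3081,.109],-54.5)
E
```

```text
t: 4.9
ee_pos: [0.5572, 0.3096, 0.1166]
eef_rot: [[0.581, -0.814, 0.007], [-0.814, -0.581, -0.004], [0.007, -0.003, -1.0]]
contact_force: [0.9, -0.1, 0.3]
grip_width: 0.0779
t: 5.4
ee_pos: [0.5572, 0.3096, 0.1166]
eef_rot: [[0.581, -0.814, 0.007], [-0.814, -0.581, -0.004], [0.007, -0.003, -1.0]]
contact_force: [-0.1, 0.2, -0.0]
grip_width: 0.038
t 5.4 tcp [0.5572 0.3096 0.1166] shift [-1.4  4.5  7.6] xang -54.5 yaw -0.0 F [-0.05  0.19 -0.02] w 0.038 j [ 0.32  0.41  1.51 -0.01  1.22  1.27] tilt [ 0.0071 -0.0039]
```

```bash

python3 -m crank '[{"jaw":0.6,"linear":[-1,4,8],"yaw":0},{"jaw":0.6,"linear":[-1,4,8],"yaw":0},{"jaw":0.8,"linear":[-1,4,8],"yaw":0},{"jaw":1,"linear":[-1,4,8],"yaw":0},{"jaw":1,"linear":[-1,4,8],"yaw":0}]' 4
python3 -m crank '[{"jaw":1,"linear":[0,0,0],"yaw":0},{"jaw":1,"linear":[0,0,0],"yaw":0},{"jaw":1,"linear":[0,0,0],"yaw":0}]'
python3 - <<'E'
from h import *
to([.5527,.3081,.109],-54.5)
E
```

```text
t: 5.9
ee_pos: [0.5534, 0.3081, 0.1087]
eef_rot: [[0.581, -0.814, 0.007], [-0.814, -0.581, -0.004], [0.007, -0.004, -1.0]]
contact_force: [-0.2, 0.2, -0.0]
grip_width: 0.017
t: 6.2
ee_pos: [0.5534, 0.3081, 0.1087]
eef_rot: [[0.581, -0.814, 0.007], [-0.814, -0.581, -0.004], [0.007, -0.004, -1.0]]
contact_force: [-0.0, -0.7, -1.4]
grip_width: 0.0171
t 6.2 tcp [0.5534 0.3081 0.1087] shift [-0.4  0.6 -0.3] xang -54.5 yaw -0.0 F [-0.   -0.75 -1.42] w 0.0171 j [ 0.32  0.41  1.53 -0.01  1.2   1.27] tilt [ 0.0071 -0.0038]
```

```bash

python3 -m crank '[{"jaw":1,"linear":[0,5,-3],"yaw":0},{"jaw":1,"linear":[0,10,-6],"yaw":0},{"jaw":1,"linear":[0,17,-9.5],"yaw":0},{"jaw":1,"linear":[0,23,-12],"yaw":0},{"jaw":1,"linear":[0,23,-12],"yaw":0}]'
python3 - <<'E'
from h import *
to([.5534,.3081,.1087],-54.5)
for n in("side","top"):
    r=robot.snapshot(n)["img"][...,::-1];c=proj(n,[.53,.29,.1]).astype(int);x,y=np.maximum(c-[70,60],0)
    cv2.imwrite(f"pics/b_{n}.png",cv2.convertScaleAbs(cv2.resize(r[y:y+120,x:x+140],(400,343)),alpha=1.5));print(x,y)
a=np.hstack([cv2.imread('pics/b_%s.png'%n) for n in('side','top')]);cv2.imwrite('pics/b.png',a)
E
```

```text
t: 6.7
ee_pos: [0.5342, 0.2944, 0.1213]
eef_rot: [[0.581, -0.814, 0.008], [-0.814, -0.581, -0.004], [0.008, -0.004, -1.0]]
contact_force: [0.3, 0.6, -0.3]
grip_width: 0.0168
t 6.7 tcp [0.5342 0.2944 0.1213] shift [ -0.1 -23.5  12.7] xang -54.51 yaw -0.01 F [ 0.34  0.57 -0.3 ] w 0.0168 j [ 0.31  0.34  1.59 -0.01  1.21  1.26] tilt [ 0.0076 -0.0038]
220 74
109 187
```

View pics/b.png

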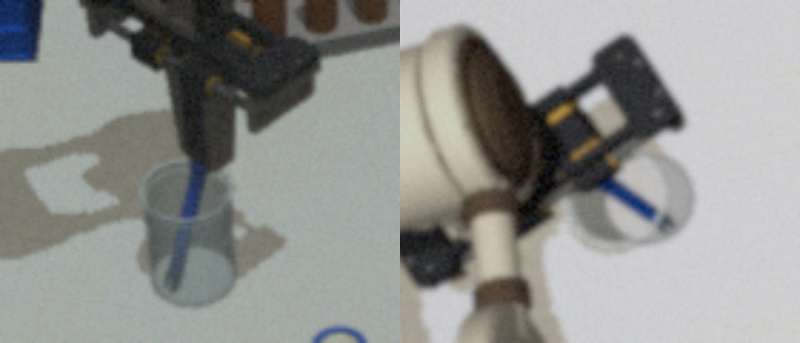

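The electrode is pivoting in the grip: the bulb is still in its corner and the beaker hasn't moved. I'll continue the arc to upright.

```bash

python3 -m crank '[{"jaw":1,"linear":[0,7,-3],"yaw":0},{"jaw":1,"linear":[0,14,-5],"yaw":0},{"jaw":1,"linear":[0,21,-6.5],"yaw":0},{"jaw":1,"linear":[0,28,-8],"yaw":0},{"jaw":1,"linear":[0,28,-8],"yaw":0}]'
python3 -m crank '[{"jaw":1,"linear":[0,7,-1],"yaw":0},{"jaw":1,"linear":[0,13,-1.5],"yaw":0},{"jaw":1,"linear":[0,19,-2],"yaw":0},{"jaw":1,"linear":[0,23,-2],"yaw":0},{"jaw":1,"linear":[0,23,-2],"yaw":0}]'
cat > look.py <<'E'
import sys
from h import *
def look(P,tag,h=70):
    o=[]
    for n in("side","top"):
        r=robot.snapshot(n)["img"][...,::-1];c=proj(n,P).astype(int);x,y=np.maximum(c-[h,int(h*.857)],0)
        o.append(cv2.convertScaleAbs(cv2.resize(r[y:y+int(h*1.714),x:x+2*h],(400,343),interpolation=2),alpha=1.5));print(n,"crop origin",x,y,"scale",200/h)
    cv2.imwrite(f"pics/{tag}.png",np.hstack(o))
E
python3 - <<'E'
from look import *
to([.4916,.2645,.131],-54.5); look([.51,.28,.08],"c")
E
```

```text
t: 7.3
ee_pos: [0.511, 0.2779, 0.129]
eef_rot: [[0.58, -0.814, 0.007], [-0.814, -0.581, -0.004], [0.007, -0.003, -1.0]]
contact_force: [-0.3, 0.3, 0.3]
grip_width: 0.0169
t: 7.8
ee_pos: [0.4918, 0.2643, 0.1309]
eef_rot: [[0.58, -0.814, 0.007], [-0.814, -0.58, -0.004], [0.007, -0.003, -1.0]]
contact_force: [0.8, 1.4, 0.7]
grip_width: 0.0169
t 7.8 tcp [0.4918 0.2643 0.1309] shift [-0.2  0.1 -0.1] xang -54.53 yaw -0.03 F [0.81 1.38 0.69] w 0.0169 j [ 0.28  0.2   1.74 -0.01  1.2   1.23] tilt [ 0.0069 -0.0042]
side crop origin 213 86 scale 2.857142857142857
top crop origin 116 199 scale 2.857142857142857
```

View pics/c.png

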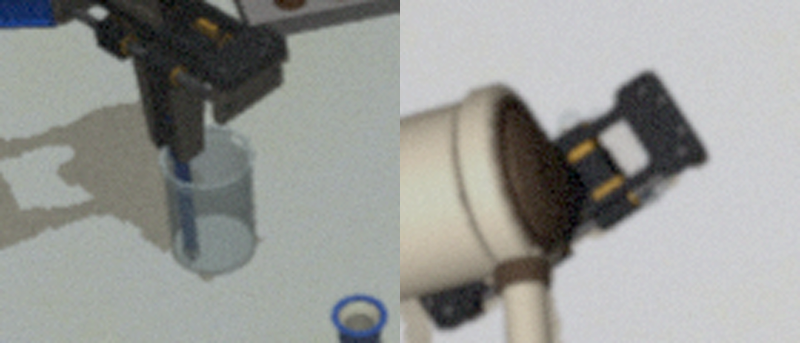

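```bash

python3 -m crank '[{"jaw":1,"linear":[0,-1,0],"yaw":0},{"jaw":1,"linear":[0,-1,-15],"yaw":0},{"jaw":1,"linear":[0,-1,-40],"yaw":0},{"jaw":1,"linear":[0,-1,-70],"yaw":0},{"jaw":1,"linear":[0,-1,-100],"yaw":0}]' 8
python3 -m crank '[{"jaw":1,"linear":[0,0,-30],"yaw":0},{"jaw":1,"linear":[0,0,-35],"yaw":0},{"jaw":1,"linear":[0,0,-35],"yaw":0}]'
python3 - <<'E'
from look import *
to([.594,.0865,.26],-54.5); look([.49,.2645,.2],"d")
E
```

```text
t: 8.4
ee_pos: [0.4921, 0.2656, 0.2327]
eef_rot: [[0.58, -0.814, 0.007], [-0.814, -0.58, -0.004], [0.007, -0.003, -1.0]]
contact_force: [0.5, 0.3, -0.8]
grip_width: 0.0166
t: 8.7
ee_pos: [0.4925, 0.266, 0.2692]
eef_rot: [[0.581, -0.814, 0.01], [-0.814, -0.581, -0.003], [0.008, -0.006, -1.0]]
contact_force: [0.3, -0.8, -1.4]
grip_width: 0.0169
t 8.7 tcp [0.4925 0.266  0.2692] shift [205.   21.6  10.8] xang -54.51 yaw -0.01 F [ 0.28 -0.75 -1.35] w 0.0169 j [ 0.28  0.09  1.59 -0.01  1.46  1.23] tilt [ 0.0095 -0.0034]
side crop origin 200 49 scale 2.857142857142857
top crop origin 105 209 scale 2.857142857142857
```

View pics/d.png

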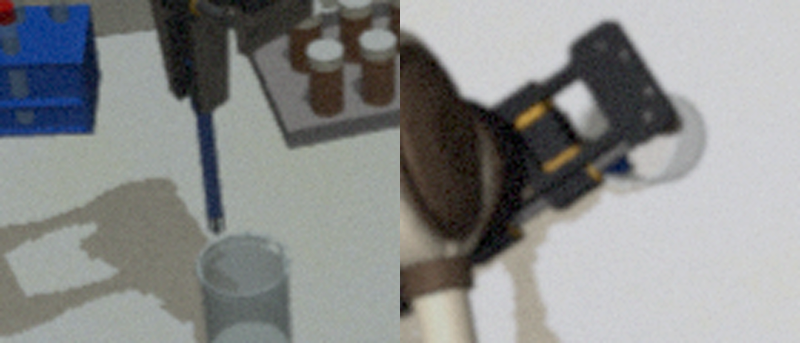

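```bash
python3 - <<'E'
from h import *
print("pred tip side",proj("side",[.4925,.266,.142]), "obs 276,128.8"," 8mm steps:",proj("side",[.4925-.00814,.266-.0058,.142]))
obs={}
for n in("side","top"):
    im=cv2.imread(f"pics/{n}0.png");hsv=cv2.cvtColor(im,cv2.COLOR_BGR2HSV)
    for nm,lo,hi,P in(("blue",(100,90,40),(130,255,255),[.594,.086,.104]),("orange",(5,100,60),(20,255,255),[.62,-.0135,.104])):
        m=cv2.inRange(hsv,lo,hi);c=proj(n,P).astype(int);k=np.zeros_like(m);k[c[1]-14:c[1]+15,c[0]-15:c[0]+16]=1;m*=k
        ys,xs=np.nonzero(m);pts=np.c_[xs,ys].astype(np.float32);e=cv2.fitEllipse(cv2.convexHull(pts))
        print(n,nm,len(xs),e,"mean",pts.mean(0));obs[n,nm]=e[0]
for nm in("blue","orange"):print(nm,tri(obs["side",nm],obs["top",nm]),onz("side",obs["side",nm],.102),onz("top",obs["top",nm],.102))
E
python3 - <<'E'
import cv2,numpy as np
a=cv2.imread("pics/side0.png")[180:290,305:400];b=cv2.imread("pics/top0.png")[180:250,255:365]
cv2.imwrite("pics/st.png",np.hstack([cv2.convertScaleAbs(cv2.resize(x,(395,s)),alpha=1.6)if s==457 else cv2.copyMakeBorder(cv2.convertScaleAbs(cv2.resize(x,(395,s)),alpha=1.6),0,457-s,0,0,0) for x,s in((a,457),(b,251))]))
E
```

```text
pred tip side [274.09463565 129.55329646] obs 276,128.8  8mm steps: [270.67588286 131.8537882 ]
side blue 121 ((338.37420654296875, 196.87933349609375), (18.460161209106445, 19.104124069213867), 178.7548828125) mean [338.50412 198.00827]
side orange 142 ((366.08984375, 234.6027069091797), (18.0750675201416, 19.41075325012207), 150.71603393554688) mean [365.53522 234.66902]
top blue 180 ((280.95037841796875, 217.22557067871094), (20.639127731323242, 22.362123489379883), 34.71318435668945) mean [280.40555 216.47778]
top orange 165 ((334.78314208984375, 202.58905029296875), (17.79460906982422, 19.123489379882812), 72.940673828125) mean [334.8909  202.23636]
blue (array([0.59538725, 0.08822039, 0.09642199]), np.float64(0.23895941126578427)) [0.59359298 0.08321644] [0.59555852 0.08759348]
orange (array([ 0.62673661, -0.01905545,  0.09719803]), np.float64(0.35041129303718255)) [ 0.624679  -0.0227621] [ 0.6271676 -0.0191569]
```

View pics/st.png

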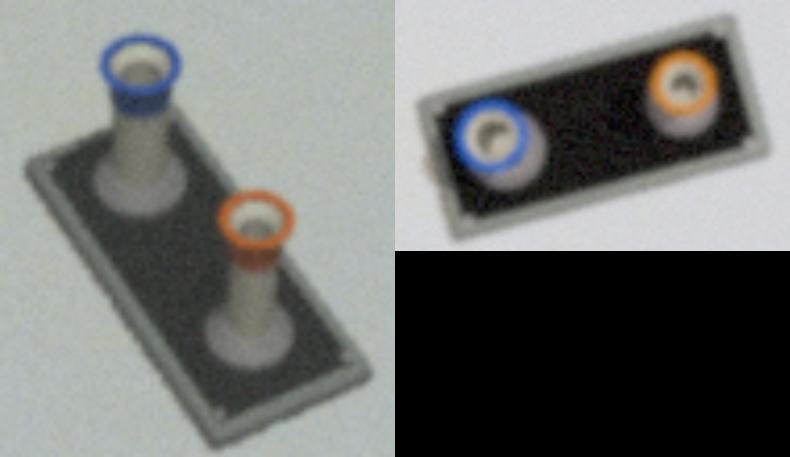

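```bash
python3 - <<'E'
from h import *
S={"b":(338.7,196.8),"o":(366.4,233.4)};T={"b":(281.6,217.7),"o":(335.3,203.0)}
for k in"bo":
    print(k,tri(S[k],T[k]),onz("side",S[k],.104),onz("top",T[k],.104))
def f(p):
    c=np.array([p[0],p[1]]);u=np.array([-np.sin(p[2]),np.cos(p[2])])*.055
    b=np.r_[c+u,.104];o=np.r_[c-u,.104]
    return np.concatenate([proj("side",b)-S["b"],proj("side",o)-S["o"],proj("top",b)-T["b"],proj("top",o)-T["o"]])
r=least_squares(f,[.61,.035,.25]);p=r.x;u=np.array([-np.sin(p[2]),np.cos(p[2])])*.055
print("blue",p[:2]+u,"orange",p[:2]-u,np.degrees(p[2]),r.fun.round(2))
E
```

```text
b (array([0.59498563, 0.08661558, 0.09833408]), np.float64(0.008203264374957312)) [0.5938771  0.08148225] [0.59445819 0.08607782]
o (array([ 0.62611907, -0.0201707 ,  0.1021766 ]), np.float64(0.07792395255589554)) [ 0.62548166 -0.02159134] [ 0.62612345 -0.02018411]
blue [0.59429272 0.08455453] orange [ 0.62585675 -0.02081962] 16.675192604177457 [-0.12 -1.13  0.1  -0.34  0.76  0.1   0.32  0.14]
```

```bash
python3 - <<'E'
from h import *
to([.5925,.083,.265],-54.5)
E
```

```text
t 8.8 tcp [0.4911 0.2655 0.2662] shift [207.4  23.4   2.5] xang -54.51 yaw -0.01 F [-0.42 -0.63 -1.78] w 0.0165 j [ 0.28  0.09  1.59 -0.01  1.46  1.23] tilt [ 0.0043 -0.0049]
```

```bash

python3 -m crank '[{"jaw":1,"linear":[20,2,0],"yaw":0},{"jaw":1,"linear":[55,6,0],"yaw":0},{"jaw":1,"linear":[95,11,0],"yaw":0},{"jaw":1,"linear":[135,15,0],"yaw":0},{"jaw":1,"linear":[170,19,0],"yaw":0}]'
python3 -m crank '[{"jaw":1,"linear":[20,2,0],"yaw":0},{"jaw":1,"linear":[32,4,0],"yaw":0},{"jaw":1,"linear":[37,4,0],"yaw":0},{"jaw":1,"linear":[37,4,0],"yaw":0}]'
python3 - <<'E'
from look import *
to([.5925,.083,.265],-54.5); look([.594,.084,.13],"e",45)
E
```

```text
t: 9.3
ee_pos: [0.574, 0.1143, 0.2649]
eef_rot: [[0.58, -0.814, 0.0], [-0.814, -0.58, -0.005], [0.004, 0.003, -1.0]]
contact_force: [0.6, 0.2, -0.8]
grip_width: 0.0169
t: 9.7
ee_pos: [0.5918, 0.0821, 0.2642]
eef_rot: [[0.58, -0.815, -0.001], [-0.815, -0.58, -0.005], [0.003, 0.004, -1.0]]
contact_force: [-0.9, -0.7, -0.1]
grip_width: 0.0168
t 9.7 tcp [0.5918 0.0821 0.2642] shift [-0.3 -1.  -0.8] xang -54.54 yaw -0.04 F [-0.95 -0.72 -0.09] w 0.0168 j [-0.06  0.19  1.48 -0.    1.47  0.89] tilt [-0.0011 -0.0047]
side crop origin 293 148 scale 4.444444444444445
top crop origin 236 178 scale 4.444444444444445
```

View pics/e.png

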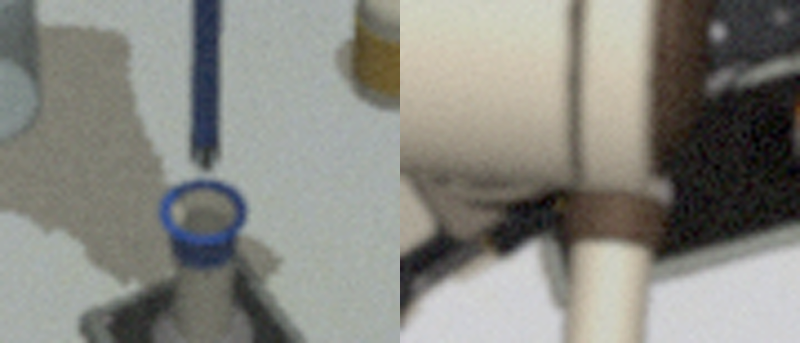

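```bash
python3 - <<'E'
from h import *
print(onz("side",(339.1,184.7),.1372),onz("side",(339.1,184.7),.1392))
print("vertical below grasp", proj("side",[.5918,.0821,.1372]), proj("side",[.5918,.0821,.2]), "cup",proj("side",[.5943,.0845,.104]))
b=[.5943,.0845]
print(proj("side",[*b,.1372]))
for z in(.1372,.2):
  print(z,proj("side",[.5918,.0821,z]))
E
```

```text
[0.59474419 0.08276197] [0.59432628 0.08087391]
vertical below grasp [337.69771349 185.16338373] [337.85611935 161.77865802] cup [338.59150981 195.68462259]
[338.69209203 184.10729528]
0.1372 [337.69771349 185.16338373]
0.2 [337.85611935 161.77865802]
```

```bash

python3 -m crank '[{"jaw":1,"linear":[0,-1,10],"yaw":0},{"jaw":1,"linear":[0,-1,20],"yaw":0},{"jaw":1,"linear":[0,-1,30],"yaw":0},{"jaw":1,"linear":[0,-1,38],"yaw":0},{"jaw":1,"linear":[0,-1,45],"yaw":0}]'
python3 - <<'E'
from look import *
to([.5925,.083,.265],-54.5); look([.594,.084,.13],"f",45)
E
```

```text
t: 10.3
ee_pos: [0.5921, 0.0834, 0.2185]
eef_rot: [[0.581, -0.814, -0.001], [-0.814, -0.581, -0.005], [0.003, 0.004, -1.0]]
contact_force: [-0.4, -0.0, -0.4]
grip_width: 0.0167
t 10.3 tcp [0.5921 0.0834 0.2185] shift [  0.7   0.1 -46.4] xang -54.47 yaw 0.03 F [-0.36 -0.04 -0.41] w 0.0167 j [-0.06  0.22  1.53 -0.    1.39  0.89] tilt [-0.0014 -0.0046]
side crop origin 293 148 scale 4.444444444444445
top crop origin 236 178 scale 4.444444444444445
```

View pics/f.png

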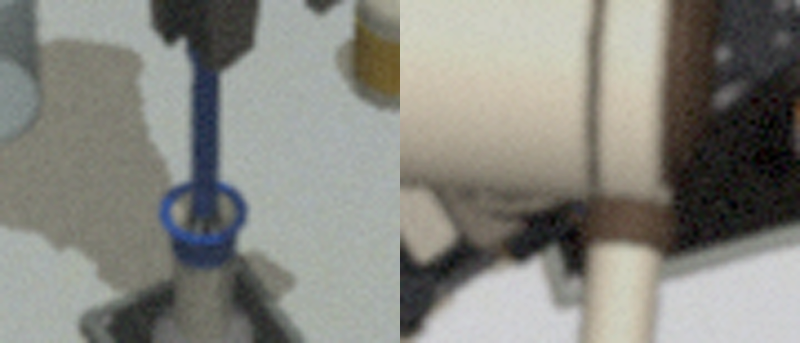

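The shaft has entered the ring at crop (204,212), centred and with no contact force. I'll keep lowering.

```bash

python3 -m crank '[{"jaw":1,"linear":[0,0,8],"yaw":0},{"jaw":1,"linear":[0,0,16],"yaw":0},{"jaw":1,"linear":[0,0,24],"yaw":0},{"jaw":1,"linear":[0,0,32],"yaw":0},{"jaw":1,"linear":[0,0,40],"yaw":0}]'
python3 -m crank '[{"jaw":1,"linear":[0,0,6],"yaw":0},{"jaw":1,"linear":[0,0,12],"yaw":0},{"jaw":1,"linear":[0,0,16],"yaw":0},{"jaw":1,"linear":[0,0,20],"yaw":0},{"jaw":1,"linear":[0,0,22],"yaw":0}]' 6
python3 - <<'E'
from look import *
to([.5925,.083,.265],-54.5); look([.594,.084,.13],"g",45)
E
```

```text
t: 10.9
ee_pos: [0.5915, 0.0831, 0.1774]
eef_rot: [[0.581, -0.814, -0.003], [-0.814, -0.581, -0.004], [0.002, 0.005, -1.0]]
contact_force: [-0.3, -0.6, -1.4]
grip_width: 0.017
t: 11.4
ee_pos: [0.5914, 0.083, 0.1551]
eef_rot: [[0.581, -0.814, -0.003], [-0.814, -0.581, -0.004], [0.002, 0.005, -1.0]]
contact_force: [0.1, -0.3, -0.1]
grip_width: 0.0168
t 11.4 tcp [0.5914 0.083  0.1551] shift [   0.8   -0.3 -109.9] xang -54.48 yaw 0.02 F [ 0.14 -0.26 -0.1 ] w 0.0168 j [-0.06  0.28  1.6  -0.    1.27  0.89] tilt [-0.0032 -0.0045]
side crop origin 293 148 scale 4.444444444444445
top crop origin 236 178 scale 4.444444444444445
```

View pics/g.png

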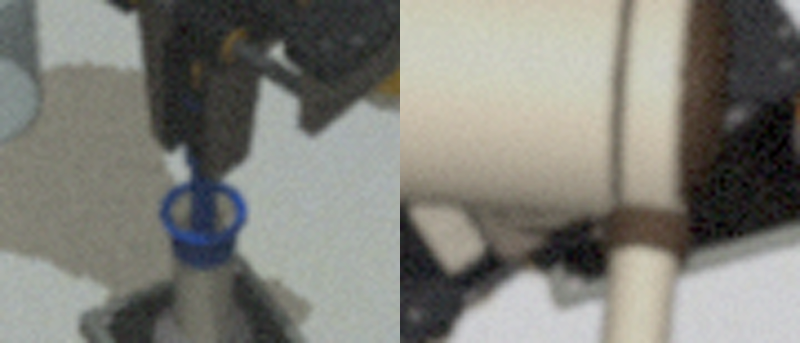

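```bash

python3 -m crank '[{"jaw":1,"linear":[0,0,2],"yaw":0},{"jaw":1,"linear":[0,0,3.5],"yaw":0},{"jaw":1,"linear":[0,0,5],"yaw":0},{"jaw":1,"linear":[0,0,6],"yaw":0},{"jaw":1,"linear":[0,0,7],"yaw":0}]' 4
python3 -m crank '[{"jaw":1,"linear":[0,0,1],"yaw":0},{"jaw":1,"linear":[0,0,2],"yaw":0},{"jaw":1,"linear":[0,0,3],"yaw":0},{"jaw":1,"linear":[0,0,3],"yaw":0}]' 3
python3 -m crank '[{"jaw":1,"linear":[0,0,1],"yaw":0},{"jaw":1,"linear":[0,0,2],"yaw":0},{"jaw":1,"linear":[0,0,2],"yaw":0}]' 3

```

```text
t: 12.0
ee_pos: [0.5913, 0.083, 0.1481]
eef_rot: [[0.581, -0.814, -0.003], [-0.814, -0.581, -0.004], [0.002, 0.005, -1.0]]
contact_force: [0.6, -0.0, -0.4]
grip_width: 0.017
t: 12.4
ee_pos: [0.5921, 0.083, 0.1461]
eef_rot: [[0.581, -0.814, -0.001], [-0.814, -0.581, -0.004], [0.003, 0.004, -1.0]]
contact_force: [-0.3, 0.4, 4.8]
grip_width: 0.0166
t: 12.7
ee_pos: [0.5921, 0.0831, 0.1441]
eef_rot: [[0.581, -0.814, -0.001], [-0.814, -0.581, -0.004], [0.003, 0.004, -1.0]]
contact_force: [-0.3, -0.0, 5.0]
grip_width: 0.0171
```

The bulb is on the cup floor: 5 N, slipping in the light grip. I'll release and rise.

```bash

python3 -m crank '[{"jaw":1,"linear":[0,0,-0.5],"yaw":0},{"jaw":0.7,"linear":[0,0,-0.5],"yaw":0},{"jaw":0.6,"linear":[0,0,-0.5],"yaw":0},{"jaw":0.5,"linear":[0,0,-0.5],"yaw":0},{"jaw":0.5,"linear":[0,0,-0.5],"yaw":0}]'
python3 -m crank '[{"jaw":0.5,"linear":[0,0,-20],"yaw":0},{"jaw":0.5,"linear":[0,0,-60],"yaw":0},{"jaw":0.4,"linear":[0,0,-100],"yaw":0},{"jaw":0.3,"linear":[20,20,-130],"yaw":0},{"jaw":0.2,"linear":[50,50,-140],"yaw":0}]'
python3 - <<'E'
from look import *
to([.5539,-.2975,.25],-112); look([.594,.084,.1],"i",60)
E
```

```text
t: 13.2
ee_pos: [0.5918, 0.083, 0.1442]
eef_rot: [[0.581, -0.814, -0.002], [-0.814, -0.581, -0.004], [0.002, 0.004, -1.0]]
contact_force: [0.1, -1.0, -0.2]
grip_width: 0.0457
t: 13.7
ee_pos: [0.5821, 0.0145, 0.289]
eef_rot: [[0.584, -0.812, 0.005], [-0.812, -0.584, -0.005], [0.007, -0.001, -1.0]]
contact_force: [0.6, 0.1, 0.2]
grip_width: 0.0679
t 13.7 tcp [0.5821 0.0145 0.289 ] shift [236.5 205.1  40.4] xang -54.27 yaw 57.73 F [0.64 0.05 0.23] w 0.0679 j [-0.18  0.14  1.49 -0.    1.51  0.77] tilt [ 0.0049 -0.0051]
side crop origin 278 146 scale 3.3333333333333335
top crop origin 222 167 scale 3.3333333333333335
```

View pics/i.png

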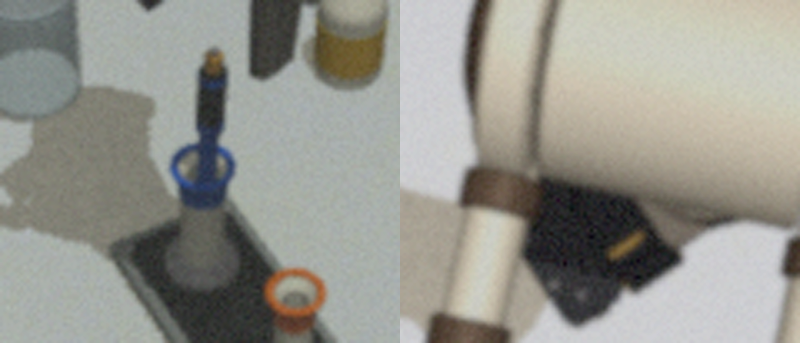

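The electrode stands upright and home in the blue cup, with its head at crop (210,95). The probe comes next.

```bash

python3 -m crank '[{"jaw":0.1,"linear":[20,17,0],"yaw":8.5},{"jaw":0,"linear":[52,45,0],"yaw":17},{"jaw":0,"linear":[84,73,0],"yaw":25.5},{"jaw":0,"linear":[116,101,0],"yaw":34},{"jaw":0,"linear":[148,129,0],"yaw":42}]'
python3 - <<'E'
from h import *
to([.5527,-.2977,.26],-112)
E
```

```text
t: 14.3
ee_pos: [0.561, -0.1862, 0.2877]
eef_rot: [[-0.123, -0.992, 0.001], [-0.992, 0.123, -0.006], [0.006, -0.002, -1.0]]
contact_force: [0.2, 0.7, -0.0]
grip_width: 0.0919
t 14.3 tcp [ 0.561  -0.1862  0.2877] shift [111.6  -5.4  28.4] xang -97.04 yaw 14.96 F [ 0.25  0.74 -0.  ] w 0.0919 j [-0.52  0.16  1.47 -0.    1.51  1.17] tilt [ 0.0014 -0.0061]
```

```bash

python3 -m crank '[{"jaw":0,"linear":[40,-2,10],"yaw":8},{"jaw":0,"linear":[80,-4,20],"yaw":15},{"jaw":0,"linear":[105,-5,35],"yaw":15},{"jaw":0,"linear":[112,-5,70],"yaw":15},{"jaw":0,"linear":[112,-5,100],"yaw":15}]'
python3 - <<'E'
from look import *
to([.5527,-.2977,.1076],-112); look([.53,-.29,.1],"k",65)
E
```

```text
t: 14.8
ee_pos: [0.552, -0.2993, 0.1863]
eef_rot: [[-0.377, -0.926, 0.001], [-0.926, 0.377, -0.005], [0.005, -0.003, -1.0]]
contact_force: [0.6, 1.0, 0.0]
grip_width: 0.0917
t 14.8 tcp [ 0.552  -0.2993  0.1863] shift [-2.2  0.2 78.6] xang -112.15 yaw -0.15 F [0.64 1.04 0.  ] w 0.0917 j [-0.69  0.32  1.48 -0.    1.34  1.27] tilt [ 0.0008 -0.0053]
side crop origin 283 317 scale 3.076923076923077
top crop origin 405 199 scale 3.076923076923077
```

View pics/k.png

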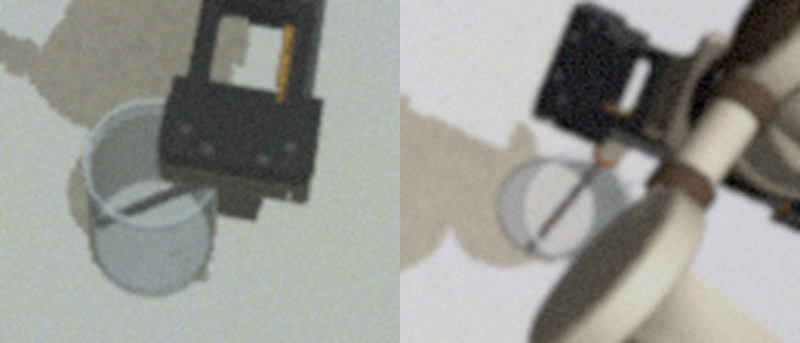

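```bash

python3 -m crank '[{"jaw":0,"linear":[-2,0,25],"yaw":0},{"jaw":0,"linear":[-2,0,50],"yaw":0},{"jaw":0,"linear":[-2,0,68],"yaw":0},{"jaw":0,"linear":[-2,0,78],"yaw":0},{"jaw":0,"linear":[-2,0,78],"yaw":0}]' 4
python3 - <<'E'
from look import *
to([.5527,-.2977,.1076],-112)
E
```

```text
t: 15.4
ee_pos: [0.5497, -0.2933, 0.1036]
eef_rot: [[-0.375, -0.927, -0.008], [-0.927, 0.375, 0.003], [0.001, 0.009, -1.0]]
contact_force: [-0.5, 0.4, 1.4]
grip_width: 0.0921
t 15.4 tcp [ 0.5497 -0.2933  0.1036] shift [ 2.9 -4.4 -4. ] xang -112.03 yaw -0.03 F [-0.48  0.45  1.41] w 0.0921 j [-0.68  0.4   1.55 -0.    1.2   1.27] tilt [-0.0084  0.0025]
```

```bash

python3 -m crank '[{"jaw":0.3,"linear":[3,-4,-4],"yaw":0},{"jaw":0.6,"linear":[3,-4,-4],"yaw":0},{"jaw":0.7,"linear":[3,-4,-4],"yaw":0},{"jaw":0.75,"linear":[3,-4,-4],"yaw":0},{"jaw":0.8,"linear":[3,-4,-4],"yaw":0}]' 4
python3 -m crank '[{"jaw":0.85,"linear":[0,0,0],"yaw":0},{"jaw":0.9,"linear":[0,0,0],"yaw":0},{"jaw":1,"linear":[0,0,0],"yaw":0},{"jaw":1,"linear":[0,0,0],"yaw":0},{"jaw":1,"linear":[0,0,0],"yaw":0}]' 4
python3 - <<'E'
from look import *
to([.5527,-.2977,.1076],-112); look([.53,-.29,.1],"l",65)
E
```

```text
t: 15.9
ee_pos: [0.5524, -0.2977, 0.1079]
eef_rot: [[-0.375, -0.927, -0.008], [-0.927, 0.375, 0.002], [0.001, 0.008, -1.0]]
contact_force: [0.6, -0.4, -0.2]
grip_width: 0.0538
t: 16.4
ee_pos: [0.5524, -0.2976, 0.1078]
eef_rot: [[-0.375, -0.927, -0.008], [-0.927, 0.375, 0.003], [0.001, 0.009, -1.0]]
contact_force: [-0.7, -0.0, -0.5]
grip_width: 0.0178
t 16.4 tcp [ 0.5524 -0.2976  0.1078] shift [-0.1 -0.3  0.2] xang -112.04 yaw -0.04 F [-0.7  -0.04 -0.54] w 0.0178 j [-0.68  0.4   1.54 -0.    1.21  1.27] tilt [-0.0082  0.0025]
side crop origin 283 317 scale 3.076923076923077
top crop origin 405 199 scale 3.076923076923077
```

View pics/l.png

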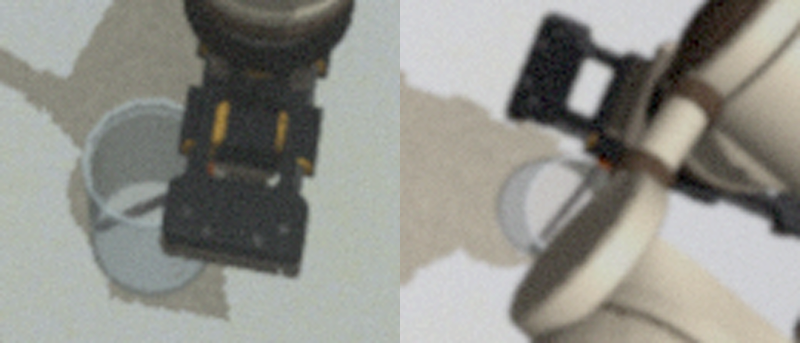

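```bash

python3 -m crank '[{"jaw":1,"linear":[0,6,-4.2],"yaw":0},{"jaw":1,"linear":[0,12.4,-8],"yaw":0},{"jaw":1,"linear":[0,19,-11.6],"yaw":0},{"jaw":1,"linear":[0,25.6,-14.8],"yaw":0},{"jaw":1,"linear":[0,25.6,-14.8],"yaw":0}]'
python3 - <<'E'
from look import *
to([.5524,-.2976,.1078],-112); look([.53,-.29,.1],"m",65)
E
```

```text
t: 17.0
ee_pos: [0.5282, -0.288, 0.1236]
eef_rot: [[-0.375, -0.927, -0.008], [-0.927, 0.375, 0.002], [0.001, 0.008, -1.0]]
contact_force: [0.3, -0.4, -0.4]
grip_width: 0.0176
t 17.0 tcp [ 0.5282 -0.288   0.1236] shift [ -0.2 -26.2  15.6] xang -112.04 yaw -0.04 F [ 0.33 -0.39 -0.4 ] w 0.0176 j [-0.7   0.32  1.6  -0.    1.22  1.26] tilt [-0.0079  0.0019]
side crop origin 283 317 scale 3.076923076923077
top crop origin 405 199 scale 3.076923076923077
```

View pics/m.png

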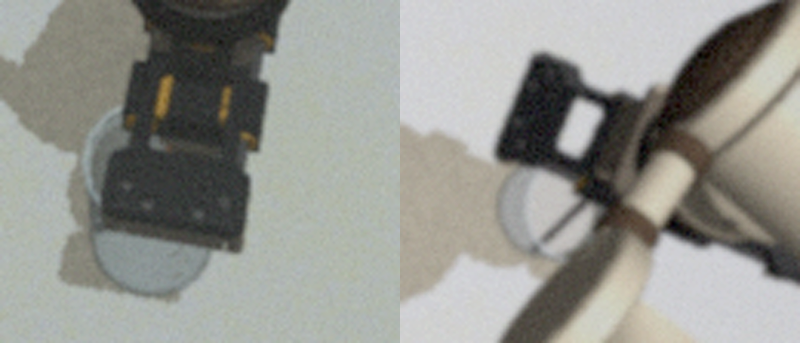

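The tip stays put in the top view at crop (542,243), and the beaker is unmoved. Continuing the arc.

```bash

python3 -m crank '[{"jaw":1,"linear":[0,7,-2.7],"yaw":0},{"jaw":1,"linear":[0,14,-5],"yaw":0},{"jaw":1,"linear":[0,21,-7],"yaw":0},{"jaw":1,"linear":[0,28,-8.8],"yaw":0},{"jaw":1,"linear":[0,28,-8.8],"yaw":0}]'
python3 -m crank '[{"jaw":1,"linear":[0,8,-1.3],"yaw":0},{"jaw":1,"linear":[0,16,-2.2],"yaw":0},{"jaw":1,"linear":[0,23,-2.7],"yaw":0},{"jaw":1,"linear":[0,28,-2.8],"yaw":0},{"jaw":1,"linear":[0,28,-2.8],"yaw":0}]'
python3 - <<'E'
from look import *
to([.4754,-.2666,.1349],-112); look([.49,-.28,.1],"n",65)
E
```

```text
t: 17.6
ee_pos: [0.5019, -0.2773, 0.1324]
eef_rot: [[-0.375, -0.927, -0.008], [-0.927, 0.375, 0.002], [0.001, 0.009, -1.0]]
contact_force: [0.7, -0.3, -0.4]
grip_width: 0.0175
t: 18.1
ee_pos: [0.4753, -0.2665, 0.1354]
eef_rot: [[-0.376, -0.927, -0.009], [-0.927, 0.376, 0.002], [0.001, 0.009, -1.0]]
contact_force: [-0.5, 0.4, -1.3]
grip_width: 0.0178
t 18.1 tcp [ 0.4753 -0.2665  0.1354] shift [ 0.1 -0.1  0.5] xang -112.06 yaw -0.06 F [-0.53  0.45 -1.26] w 0.0178 j [-0.73  0.17  1.76 -0.    1.22  1.23] tilt [-0.0088  0.0024]
side crop origin 257 316 scale 3.076923076923077
top crop origin 400 219 scale 3.076923076923077
```

View pics/n.png

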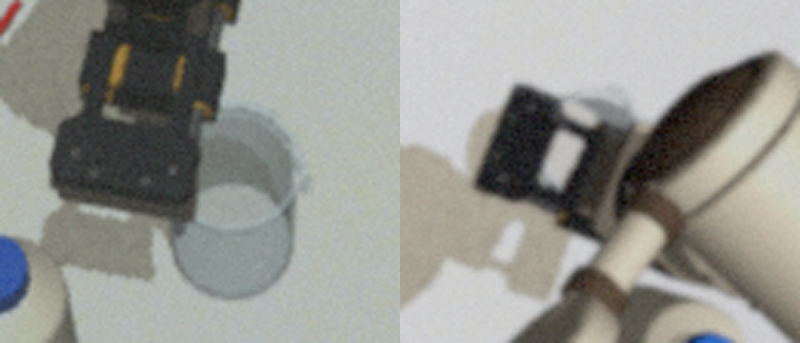

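```bash

python3 -m crank '[{"jaw":1,"linear":[0,0,0],"yaw":0},{"jaw":1,"linear":[0,-1,-15],"yaw":0},{"jaw":1,"linear":[0,-1,-40],"yaw":0},{"jaw":1,"linear":[0,-1,-70],"yaw":0},{"jaw":1,"linear":[0,-1,-100],"yaw":0}]' 8
python3 -m crank '[{"jaw":1,"linear":[0,0,-30],"yaw":0},{"jaw":1,"linear":[0,0,-35],"yaw":0},{"jaw":1,"linear":[0,0,-35],"yaw":0}]'
python3 - <<'E'
from look import *
to([.6259,-.0208,.27],-112); look([.48,-.27,.14],"o",65)
E
```

```text
t: 18.7
ee_pos: [0.4777, -0.2673, 0.2375]
eef_rot: [[-0.375, -0.927, -0.008], [-0.927, 0.375, 0.002], [0.001, 0.009, -1.0]]
contact_force: [0.8, -0.1, -0.6]
grip_width: 0.0179
t: 19.0
ee_pos: [0.4786, -0.2679, 0.274]
eef_rot: [[-0.375, -0.927, -0.006], [-0.927, 0.375, 0.0], [0.002, 0.006, -1.0]]
contact_force: [0.9, -0.0, -1.1]
grip_width: 0.0176
t 19.0 tcp [ 0.4786 -0.2679  0.274 ] shift [-284.3  -43.8    3.2] xang -112.05 yaw -0.05 F [ 0.85 -0.02 -1.08] w 0.0176 j [-0.73  0.06  1.6  -0.    1.48  1.23] tilt [-0.0061  0.0001]
side crop origin 249 299 scale 3.076923076923077
top crop origin 401 225 scale 3.076923076923077
```

View pics/o.png

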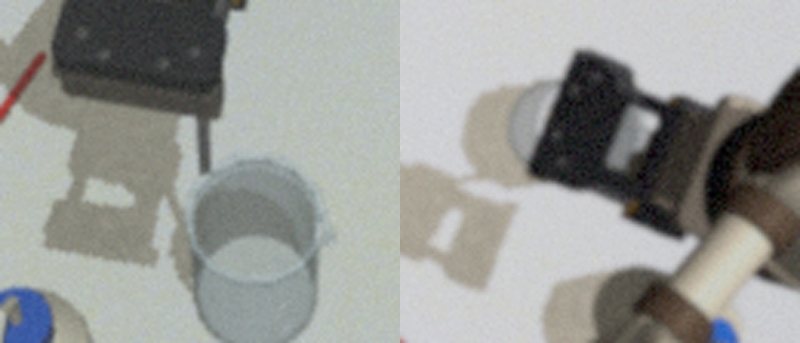

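```bash

python3 - <<'E'
from h import *
print(onz("side",(315.6,355.2),.143), onz("side",(315.6,355.2),.139)); print(proj("side",[.4786,-.2679,.143]))
to([.6259,-.0208,.27],-60)
E
```

```text
[ 0.48149153 -0.27253052] [ 0.48177566 -0.27047687]
[313.21812448 352.88502123]
t 19.1 tcp [ 0.4775 -0.2669  0.271 ] shift [-283.8  -45.2    0.4] xang -112.05 yaw -52.05 F [-0.3   0.71 -0.55] w 0.0179 j [-0.73  0.07  1.6  -0.    1.48  1.23] tilt [-0.0101  0.0037]
```

```bash

python3 -m crank '[{"jaw":1,"linear":[-20,-3,0],"yaw":-5},{"jaw":1,"linear":[-55,-9,0],"yaw":-13},{"jaw":1,"linear":[-95,-15,0],"yaw":-21},{"jaw":1,"linear":[-135,-21,0],"yaw":-29},{"jaw":1,"linear":[-175,-28,0],"yaw":-37}]'
python3 - <<'E'
from h import *
to([.6259,-.0208,.27],-60)
E
```

```text
t: 19.6
ee_pos: [0.5687, -0.1134, 0.2683]
eef_rot: [[0.263, -0.965, -0.014], [-0.965, -0.263, 0.005], [-0.009, 0.012, -1.0]]
contact_force: [0.1, -0.8, -0.0]
grip_width: 0.0176
t 19.6 tcp [ 0.5687 -0.1134  0.2683] shift [-74.4 -79.5  -2. ] xang -74.75 yaw -14.75 F [ 0.05 -0.85 -0.03] w 0.0176 j [-0.4   0.16  1.51 -0.    1.49  0.9 ] tilt [-0.0138  0.0052]
```

```bash

python3 -m crank '[{"jaw":1,"linear":[-25,-27,-2],"yaw":-6},{"jaw":1,"linear":[-50,-54,-2],"yaw":-12},{"jaw":1,"linear":[-66,-70,-2],"yaw":-15},{"jaw":1,"linear":[-74,-79,-2],"yaw":-15},{"jaw":1,"linear":[-74,-79,-2],"yaw":-15}]'
python3 - <<'E'
from look import *
to([.6259,-.0208,.27],-60); look([.6259,-.0208,.13],"p",45)
E
```

```text
t: 20.1
ee_pos: [0.6252, -0.0202, 0.2682]
eef_rot: [[0.504, -0.863, -0.017], [-0.864, -0.504, 0.006], [-0.013, 0.011, -1.0]]
contact_force: [-0.9, -0.3, -0.8]
grip_width: 0.018
t 20.1 tcp [ 0.6252 -0.0202  0.2682] shift [ 0.8 -0.3 -1.8] xang -59.72 yaw 0.28 F [-0.9  -0.3  -0.83] w 0.018 j [-0.23  0.28  1.37  0.    1.51  0.82] tilt [-0.0167  0.0058]
side crop origin 322 186 scale 4.444444444444445
top crop origin 290 163 scale 4.444444444444445
```

View pics/p.png

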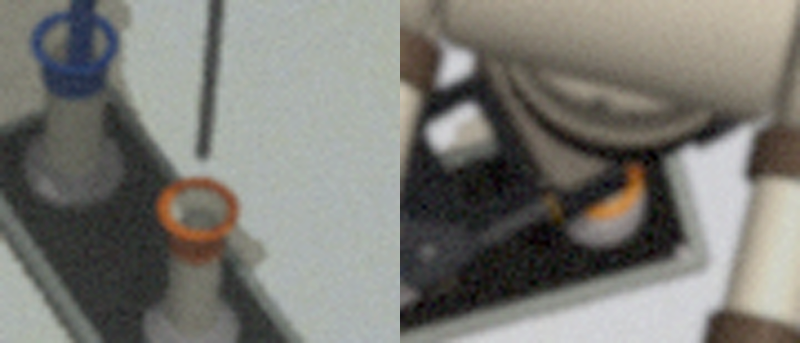

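```bash
python3 - <<'E'
from h import *
print("tip",onz("side",(367.7,220.9),.137),"ring",onz("side",(366.3,233.5),.104))
a=proj("side",[.6252,-.0202,.137]);b=proj("side",[.6252,-.0202,.18]);print(a,b,"vert slope",(b-a)[0]/(b-a)[1],"obs",12/-155)
for d in((.01,0),(0,.01)):print(d,proj("side",[.6252+d[0],-.0202+d[1],.18])-b)
E
```

```text
tip [ 0.62715067 -0.01891436] ring [ 0.62523821 -0.02179033]
[366.84185596 221.58132125] [367.88962458 206.04333192] vert slope -0.06743270317242574 obs -0.07741935483870968
(0.01, 0) [ 5.41655363 -0.85144195]
(0, 0.01) [-1.33242423 -4.03869202]
```

```bash

python3 -m crank '[{"jaw":1,"linear":[1,2,5],"yaw":0},{"jaw":1,"linear":[1,2,15],"yaw":0},{"jaw":1,"linear":[1,2,25],"yaw":0},{"jaw":1,"linear":[1,2,33],"yaw":0},{"jaw":1,"linear":[1,2,38],"yaw":0}]' 5
python3 - <<'E'
from look import *
to([.6259,-.0208,.27],-60); look([.6259,-.0208,.13],"q",45)
E
```

```text
t: 20.7
ee_pos: [0.6224, -0.0238, 0.2295]
eef_rot: [[0.502, -0.865, -0.018], [-0.865, -0.502, 0.005], [-0.014, 0.012, -1.0]]
contact_force: [-0.8, -0.2, -0.7]
grip_width: 0.0181
t 20.7 tcp [ 0.6224 -0.0238  0.2295] shift [ -1.4  -4.  -40.6] xang -59.85 yaw 0.15 F [-0.81 -0.24 -0.72] w 0.0181 j [-0.23  0.29  1.43  0.    1.44  0.81] tilt [-0.0175  0.0055]
side crop origin 322 186 scale 4.444444444444445
top crop origin 290 163 scale 4.444444444444445
```

View pics/q.png

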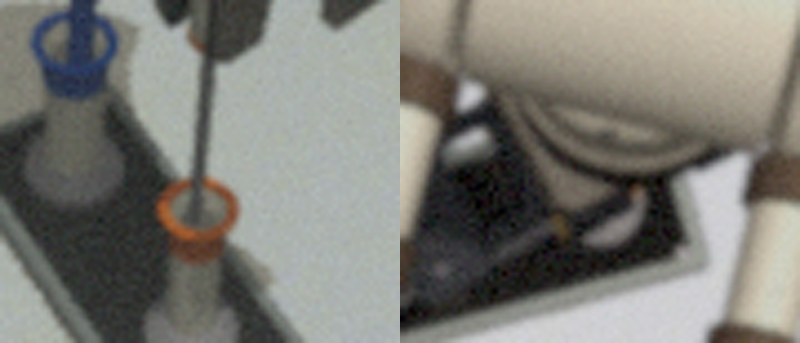

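```bash

python3 -m crank '[{"jaw":1,"linear":[0,-0.5,6],"yaw":0},{"jaw":1,"linear":[0,-1,13],"yaw":0},{"jaw":1,"linear":[0,-1,20],"yaw":0},{"jaw":1,"linear":[0,-1,27],"yaw":0},{"jaw":1,"linear":[0,-1,33],"yaw":0}]' 5
python3 - <<'E'
from look import *
to([.6259,-.0208,.27],-60); look([.6259,-.0208,.13],"r",45)
E
```

```text
t: 21.3
ee_pos: [0.6225, -0.0228, 0.1959]
eef_rot: [[0.503, -0.864, -0.018], [-0.864, -0.503, 0.006], [-0.014, 0.013, -1.0]]
contact_force: [-0.2, -0.0, 0.1]
grip_width: 0.0176
t 21.3 tcp [ 0.6225 -0.0228  0.1959] shift [ -1.1  -3.  -74.2] xang -59.83 yaw 0.17 F [-0.19 -0.01  0.13] w 0.0176 j [-0.23  0.31  1.47  0.    1.38  0.81] tilt [-0.0183  0.0057]
side crop origin 322 186 scale 4.444444444444445
top crop origin 290 163 scale 4.444444444444445
```

View pics/r.png

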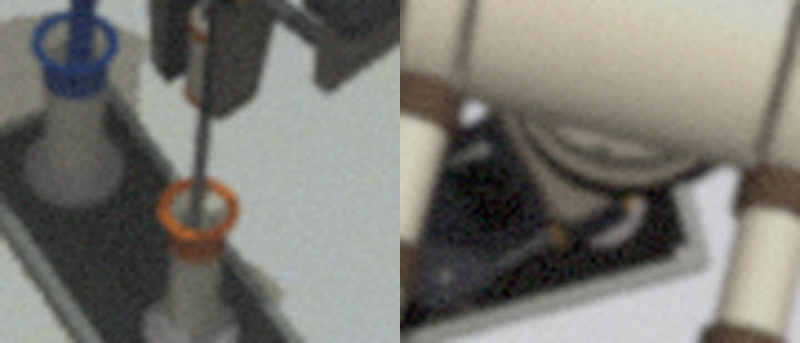

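```bash

python3 -m crank '[{"jaw":1,"linear":[0,-0.5,7],"yaw":0},{"jaw":1,"linear":[0,-1,14],"yaw":0},{"jaw":1,"linear":[0,-1,21],"yaw":0},{"jaw":1,"linear":[0,-1,28],"yaw":0},{"jaw":1,"linear":[0,-1,35],"yaw":0}]' 5
python3 -m crank '[{"jaw":1,"linear":[0,0,2],"yaw":0},{"jaw":1,"linear":[0,0,4],"yaw":0},{"jaw":1,"linear":[0,0,5.5],"yaw":0},{"jaw":1,"linear":[0,0,7],"yaw":0},{"jaw":1,"linear":[0,0,8],"yaw":0}]' 3.5
python3 -m crank '[{"jaw":1,"linear":[0,0,1],"yaw":0},{"jaw":1,"linear":[0,0,2],"yaw":0},{"jaw":1,"linear":[0,0,3],"yaw":0},{"jaw":1,"linear":[0,0,3],"yaw":0}]' 3

```

```text
t: 21.9
ee_pos: [0.6221, -0.022, 0.1596]
eef_rot: [[0.502, -0.864, -0.02], [-0.864, -0.503, 0.006], [-0.015, 0.014, -1.0]]
contact_force: [0.0, -0.1, -0.4]
grip_width: 0.0177
t: 22.4
ee_pos: [0.622, -0.022, 0.1517]
eef_rot: [[0.502, -0.864, -0.02], [-0.864, -0.503, 0.006], [-0.015, 0.014, -1.0]]
contact_force: [0.7, -0.7, -0.3]
grip_width: 0.0177
t: 22.8
ee_pos: [0.6227, -0.0221, 0.1497]
eef_rot: [[0.503, -0.864, -0.018], [-0.864, -0.503, 0.006], [-0.014, 0.013, -1.0]]
contact_force: [0.8, 0.4, 5.2]
grip_width: 0.0179
```

The contact height gives a tip z of about 0.019 m, which is the cup floor. Releasing.

```bash

python3 -m crank '[{"jaw":1,"linear":[0,0,1],"yaw":0},{"jaw":1,"linear":[0,0,0.5],"yaw":0},{"jaw":0.7,"linear":[0,0,0.5],"yaw":0},{"jaw":0.55,"linear":[0,0,0.5],"yaw":0},{"jaw":0.5,"linear":[0,0,0.5],"yaw":0}]' 3
python3 -m crank '[{"jaw":0.5,"linear":[0,0,-20],"yaw":0},{"jaw":0.5,"linear":[0,0,-60],"yaw":0},{"jaw":0.5,"linear":[0,0,-100],"yaw":0},{"jaw":0.5,"linear":[0,0,-130],"yaw":0},{"jaw":0.5,"linear":[0,30,-140],"yaw":0}]'
python3 -m crank '[{"jaw":0.5,"linear":[0,40,0],"yaw":0},{"jaw":0.5,"linear":[0,80,0],"yaw":0},{"jaw":0.5,"linear":[0,120,0],"yaw":0},{"jaw":0.5,"linear":[0,160,0],"yaw":0},{"jaw":0.5,"linear":[0,200,0],"yaw":0}]'
python3 - <<'E'
from look import *
to([.6,.03,.27]); look([.61,.03,.08],"s",70)
for n in("side","top"):
    r=robot.snapshot(n);cv2.imwrite(f"pics/end_{n}.png",r["img"][...,::-1])
E
```

```text
t: 23.3
ee_pos: [0.6221, -0.022, 0.1483]
eef_rot: [[0.502, -0.864, -0.019], [-0.864, -0.503, 0.006], [-0.015, 0.014, -1.0]]
contact_force: [-0.5, -0.3, 0.7]
grip_width: 0.0398
t: 23.8
ee_pos: [0.6013, -0.0374, 0.2924]
eef_rot: [[0.504, -0.863, -0.013], [-0.863, -0.504, 0.005], [-0.011, 0.009, -1.0]]
contact_force: [0.2, 0.1, 0.8]
grip_width: 0.0457
t: 24.3
ee_pos: [0.427, -0.1387, 0.2938]
eef_rot: [[0.505, -0.863, -0.013], [-0.863, -0.505, 0.005], [-0.011, 0.009, -1.0]]
contact_force: [-0.2, -0.6, -0.3]
grip_width: 0.0463
t 24.3 tcp [ 0.427  -0.1387  0.2938] shift [ -58.1 -234.7   22.3] xang -59.68 yaw None F [-0.15 -0.61 -0.28] w 0.0463 j [-0.58 -0.21  1.82 -0.    1.55  0.46] tilt [-0.0133  0.0048]
side crop origin 282 163 scale 2.857142857142857
top crop origin 240 152 scale 2.857142857142857
```

View pics/s.png

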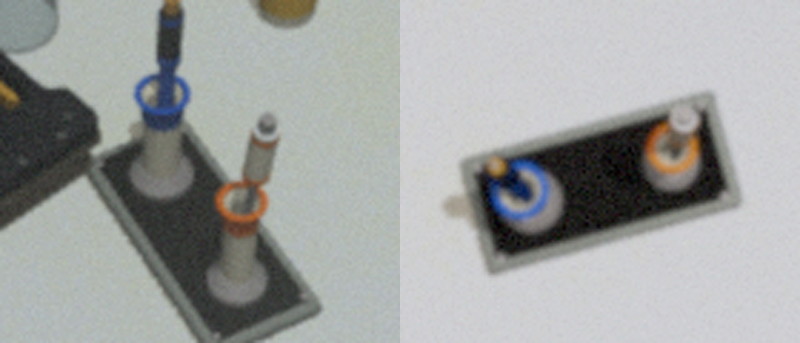

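View pics/end_side.png

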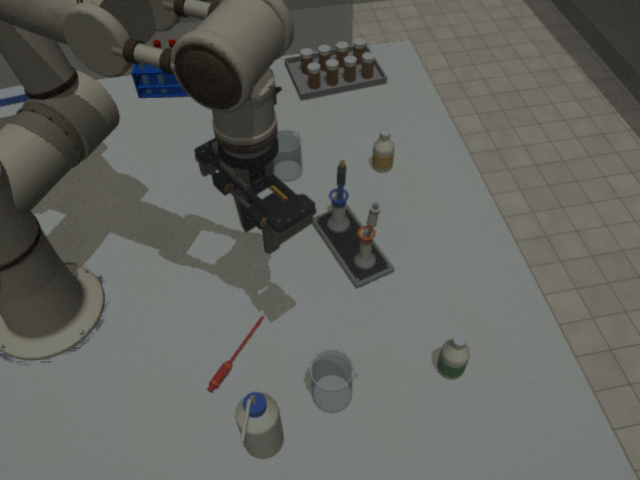

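```bash
python3 - <<'E'
from h import *
for nm,s,t,c in(("e",(342,161.5),(273.6,209.5),(.5943,.0845)),("t",(375.8,204.8),(339.8,192.8),(.6259,-.0208))):
    P,r=tri(s,t);print(nm,P.round(4),r.round(2),"tilt",np.degrees(np.hypot(*(P[:2]-c))/.172).round(1))
for n in("side","top"):
  for l in("beaker_ph","beaker_temp","buffer_yellow","buffer_green","wash_bottle"):print(n,l,[(d["location"],round(d["p"],2)) for d in robot.landmark_of(n,l)])
print(robot.sense()["t"])
E
```

```text
e [0.6019 0.093  0.1884] 0.11 tilt 3.8
t [ 0.6362 -0.0273  0.1883] 0.52 tilt 4.1
side beaker_ph [([287.4, 174.6], 0.79), ([337.8, 222.3], 0.31), ([372.0, 215.6], 0.26)]
side beaker_temp [([336.8, 397.7], 0.95)]
side buffer_yellow [([382.7, 167.3], 0.7)]
side buffer_green [([447.7, 368.4], 0.61), ([363.3, 231.4], 0.4)]
side wash_bottle [([263.6, 436.6], 0.66)]
top beaker_ph []
top beaker_temp [([456.3, 266.9], 0.63)]
top buffer_yellow [([215.0, 154.0], 0.78), ([283.6, 218.6], 0.16)]
top buffer_green [([450.2, 165.6], 0.79)]
top wash_bottle []
25.0
```

View pics/end_top.png

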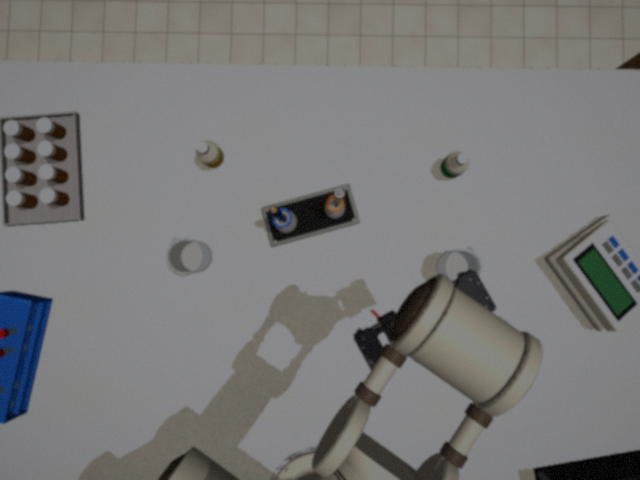

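The probes' plug tops are at a height of about 0.189 m (expected 0.191) with tilts of about 4°. Both beakers are upright where they were, and the arm is clear of everything. Handing in.

```bash
python3 - <<'E'
from rig import robot
print(robot.hand_in())
E
```

```text
the job is handed in; nothing more can be done
None
```

The pH electrode is standing in the blue-collared cup and the white temperature probe in the orange-collared cup, placed in that order. I handed the job in at about 25 s.

**How:** I gripped each head lightly and swung it upright about its tip in the beaker corner. I then lifted it out and lowered it until it touched the cup floor at about 5 N, released it and moved clear.

**Final checks:**
- **Height:** both plug tops are about 188 mm high; fully home would be about 191 mm.
- **Tilt:** about 4° each (limit 8.5°), measured from the cameras, so only good to a degree or so.
- **Surroundings:** both beakers are upright where they stood, the bottles look unmoved, and the arm is clear of everything.

**Gaps:**
- **Top view:** in the last top view the detector did not report `beaker_ph` or the wash bottle. I saw the beaker there at (190,256), and both show in place in the side view; the arm hid the wash bottle from above.
- **Cup positions:** estimates from the two cameras disagreed by up to 5 mm, so I used a combined fit. Both probes went in without touching the sides noticeably.

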